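# Prop the micrometer case open on its stay

### The job

Prop the wooden micrometer case open with the lid stay on its right side, so that both hands are free for the instrument in it: take the stay by its cross handle, push the lid up with it by working its foot back along the rail, and lower it fully home into the rail's holding hole, so that the lid rests on it when you let go. The rail is screwed on through slots, so feel for the hole with light pressure; never force the foot against the rail, let the lid drop or throw it over, and leave the things around the case where they are.

Things in the scene. Friction and masses are not known exactly. Their poses are not given: they have to be found in the camera images.
- case: Wooden micrometer case, 161 mm deep (x), 205 wide (y), 93 high, fixed on the bench, lid shut. Origin: centre of its underside; x points to its back, where the lid is hinged, y to its left, z up; yaw varies. On its right side (-y) are a lid stay and, below it, a level steel rail, both centred on the plane y = -115 mm (side wall at -103).
- hole_span (a point): Middle of the span in which the rail's one hole lies (case x = 14, y = -115, z = 36 mm, on the rail's top). The hole is 11.5 mm along x, 10.5 along y, 11 deep and blind, its edges chamfered 1 mm. The rail is clamped through slotted ears, so the hole's centre is up to 18 mm before or behind this point (case x -4 to 32); where is not measured. The rail does not shift in use.
- rail_front (a point): Top face of the rail at its front end if clamped midway (case x = -100, y = -115, z = 36 mm). The rail is a smooth steel bar 24 mm wide (y), 20 mm thick (z from 16 to 36 mm) and 178 mm long (x from -118 to +60 mm, all up to 18 mm farther forward or back), with a 6 mm thick block standing 6 mm above the top at each end.
- case_lid (a joint): Lid angle, rad: 0 shut, growing as the front edge rises (stop at 1.8). The lid weighs about 0.35 kg, its hinge runs freely and it falls shut if nothing holds it up; the wire catch in front is undone. With the foot home in the hole the lid stands at 0.6 to 0.85 (0.8 to 1.15 while the foot is still on the rail's top there), more the farther back the hole lies.
- lid_hinge (a point): Point on the lid's hinge axis at the back of the case (case x = 78, y = 0, z = 58 mm); the axis runs along the case's y.
- stay: Steel lid stay, about 90 g: a straight round rod 7 mm thick that swings freely in the plane y = -115 mm of the case about a pin on the lid's right side; 100 mm from the pin (its origin) to the tip of its rounded foot. At the start it slopes down to the front, foot on the rail. 30 mm up the rod from the tip a level round handle sticks out square to it, away from the case (-y).
- stay_pivot (a point): The pin by which the stay hangs on the lid, 75 mm in front of the hinge axis and 18 mm above it while the lid is shut (case x = 3, y = -115, z = 76 mm); it turns with the lid about the hinge.
- stay_foot (a point): The very tip of the stay's rounded foot, 100 mm from the pin. At the start it rests on the rail's top at case x = -90, z = 38 mm. Fully home in the hole it is at about z = 25 mm.
- stay_handle (a point): Middle of the rubber sleeve of the cross handle, on its axis: sleeve 12 mm thick, 52 long, its middle 56 mm out from the rod (case y = -171 mm, 68 mm clear of the wall), 50 mm above the bench at the start. It runs parallel to the lid's hinge, so in fingers fore and aft of it the rod turns as the lid rises (and may roll a few mm). The foot tip is 30 mm down the rod from it.
- oil_bottle: Small amber oil bottle with a red spout, 36 mm across, 92 tall, behind the case. A bystander: leave it where it stands.
- loupe: Black eye loupe, 31 mm across and 31 tall, behind the case. A bystander: leave it where it stands.
- gauge_block_0: Steel gauge block 30x15x18 mm, in front of the case. A bystander: leave it where it stands.
- gauge_block_1: Steel gauge block 30x12x12 mm, in front of the case. A bystander: leave it where it stands.
- hex_key: Steel hex key 30x94x8 mm, lying in front of the case. A bystander: leave it where it stands.
- marker_pen: Black marker pen 16x128x16 mm, lying near the bench's front edge. A bystander: leave it where it stands.
- grease_pot: White grease pot, 34 mm across and 28 tall, behind the grey motor. A bystander: leave it where it stands.
- setting_ring: Blackened setting ring, 47 mm across and 13 tall, near the bench's front edge. A bystander: leave it where it stands.

How it is judged (in metres and radians):
On the way, in this order (a step that is already met when the one before it is completed fails the run):
1. the lid is pushed up (value of joint case_lid above 0.35 rad), for 0.1 s.
2. the stay's foot is down in the holding hole (z of stay_foot in the frame of case below 0.029 m and x of stay_foot in the frame of case between -0.012 and 0.04 m and value of joint case_lid above 0.55 rad), for 0.2 s.
At the end, for the whole second after the job is handed in: The stay's foot tip stands in the holding hole at least 7 mm below the rail's top (case z below 29 mm, x -12 to 40 mm), and the released lid rests on it at 0.55 to 1.0 rad; lid and stay are at rest (all of step 2 and value of joint case_lid below 1 rad and velocity of joint case_lid between -0.05 and 0.05 rad/s and linear speed of stay below 0.02 m/s); the robot touches nothing.
It fails at once if the stay is pressed against the rail or case with more than 25 N (contact force between stay and case above 25 N).
It fails at once if the lid drops (falls faster than 3 rad/s) (velocity of joint case_lid below -3 rad/s).
It fails at once if the lid is thrown over past 1.6 rad (value of joint case_lid above 1.6 rad).
It fails at once if a bystander is moved more than 20 mm (distance of any of oil_bottle, loupe, gauge_block_0, gauge_block_1, hex_key, marker_pen, grease_pot, setting_ring from where it was at the start of the episode above 0.02 m).
It also fails if it takes over 64 s, if anything falls off the work surface, if the arm or the gripper's body presses on something with over 40 N, if the wrist force passes 120 N, or if a joint passes its speed limit or range.

### The arm

A 6-joint arm with a two-finger parallel gripper is mounted at the origin on a cart in front of the work surface, level with it; the furniture and walls round the work are solid. World frame = base frame: x ahead of the robot, y to its left, z up, the work surface at z = 0. Lengths are in m, angles in degrees, forces in N, time in s.
With the tool pointing down it reaches from about 0.4 to 0.825 m from the base axis. Payload 7 kg.
Tool frame: the origin (TCP) lies midway between the tips of the shut fingers; the grasp point (between the pads) lies 19 mm behind it; z points along the fingers, y is the line along which they close (so a half turn about z gives the same grasp; the last joint's range is limited). The gripper opens to 88 mm and grips with 3 to 60 N. Pads are 19 mm wide; open, the fingers measure 130 mm over their backs; the gripper's body (78 mm by 193 mm) begins 47 mm behind the grasp point.
Start: joints at [92.08, 20.546, 0.682, 0, -70.136, -16.507], TCP at [0.168, 0.654, 0.227] pointing down, gripper open.
Joint ranges: [-176.03, 176.03], [-82.01, 121.73], [-58.28, 71.71], [-173.87, 95.51], [-174.79, -0.11], [-173.66, 173.66]. Speed limits (degrees/s): [136.94, 136.94, 172.46, 180, 180, 180].

### API

Orientations are given as [roll, pitch, yaw] about the fixed x, y, z axes, in that order (R = Rz(yaw) Ry(pitch) Rx(roll)).
In Python, from plant import r gives the robot as it stands. The module is installed in compiled form; this text tells all that it offers.
- The arm moves only by the tool play_rows, never from a script. Its argument "rows" is a list of rows, each an object with "slide": the shift along the tool's x, y, z as a fraction of full scale, a list of three; "delta_rot": the turn, a rotation vector about the tool's x, y, z as a fraction of full scale, a list of three; "fingers": the opening, from -1 (shut) to 1 (fully open). In form: [{"slide": [x, y, z], "delta_rot": [rx, ry, rz], "fingers": fingers}, ...]. A call has 1 to 8 rows; each row shifts and turns the commanded pose from where the row before left it, along the tool's axes as they then stand; what a row does not reach is not made up. Full scale, the value 1, is 0.15 m for a shift and 0.08 rad for a turn. A row lasts 1/8 s, in which the tool goes at most 62.5 mm and 10.7 degrees, less where a joint would pass 70% of its speed; a pose out of reach is approached as far as the arm can. A call with a number of a shift or a turn outside -1 to 1 is refused whole. A call with a gripper value outside its range is refused whole. The fingers move at their own pace and stop on an object; "squeeze" is the grip in N (left out, the last holds). Time passes only in rows, so rows that do not move let the fingers close. It gives the time, the measured TCP pose, the force, the opening and the grip force at its end, in the units of the state.
- r.get_state(): the state, without advancing time (a new reading comes with each control period).
- r.capture(name): name is "scene" or "top"; returns a dict with "image" (420x560x3 uint8, blue, green, red), "fx", "fy", "cx", "cy" (pixels), "R" (3x3) and "t" (3): a world point X has camera coordinates R X + t. Camera axes: x right, y down, z forward; pixel columns grow to the right and rows downward; lengths in m; the calibration is good to about 2 mm. A picture is of the moment at which its call begins. There is no depth.
- r.close_job(): hands the job in; it is judged then, once.
The state is a dict: "time_s": time; "joints": joint angles; "qd": joint speeds; "joint_torque": joint torques, N m; "tcp_pos": TCP position; "eef_rot": TCP orientation; "contact_force": force on the tool from outside, world axes, zero at the start; "moment": the same for the moment, N m; "gripper_width": finger opening in m; "gripper_force": force on a finger pad.
Only numpy, scipy, OpenCV 4.12 (cv2) and the standard library are available. Lean on these libraries where they do the work, as an engineer would, in place of code of your own. Each camera call takes 0.05 s, during which the arm holds its last target. There are 200 camera calls.

## Working session

There is one attempt and no reset: what is moved stays moved. The work goes in short steps, Python scripts to look and compute and a tool call to move; the robot and the scene stay as the last step left them, time stands still between calls to the robot, and variables do not carry over. Pictures are saved under pics/ and viewed, at most 10 in all, crops included, and the job is handed in when it is done.

Besides the shell and the picture viewer there is one more tool, called after "Request:" as name(argument=value, ...), one argument or row to a line, values as JSON. play_rows: Moves the arm, as the interface text tells. Shift numbers are shares of 0.15 m and turn numbers shares of 0.08 rad, none past 1 either way. Its arguments: {"type":"object","properties":{"rows":{"type":"array"},"squeeze":{"type":"number"}},"required":["rows"]}

```bash
mkdir -p pics; ls
python3 - <<'E'
from plant import r
import cv2,pickle
for n in("scene","top"):
    c=r.capture(n); cv2.imwrite(f"pics/{n}0.png",c["image"]); pickle.dump(c,open(n+".pkl","wb")); print(n,c["fx"],c["fy"],c["cx"],c["cy"],c["R"],c["t"])
print(r.get_state())
E
```

```text
pics
scene 482.17294793434286 482.17294793434286 284.44302987408 207.7537412007181 [[ 0.83412856 -0.5511327   0.02196118]
 [-0.24014095 -0.39871652 -0.88507483]
 [ 0.49654997  0.73299241 -0.46493037]] [-0.38834738  0.23221562  0.90850736]
top 524.3371057689783 524.3371057689783 284.7155246091608 206.29273206459203 [[-0.01073021 -0.99991539  0.00735342]
 [-0.99792939  0.01024193 -0.06349832]
 [ 0.06341763 -0.00801955 -0.99795485]] [0.09321151 0.55390812 1.30564518]
{'time_s': 0.1, 'joints': array([ 9.20813824e+01,  2.05878277e+01,  6.40902767e-01, -1.54612629e-02,
       -7.01352727e+01, -1.65077659e+01]), 'qd': array([ 0.10481842, -0.07610296,  0.16238108, -0.0281202 ,  0.11591273,
        0.08555446]), 'joint_torque': array([-1.83755961e-03, -5.84161019e+01,  2.93753028e+01,  7.01552957e+00,
        1.00952139e-02, -4.80726499e-05]), 'tcp_pos': array([0.16808731, 0.65331227, 0.2257322 ]), 'eef_rot': array([ 1.79917060e+02, -9.42159282e-03, -1.44316408e+01]), 'contact_force': array([-1.03622386, -0.58239706, -1.00510554]), 'moment': array([-0.05067166, -0.00147597,  0.03060413]), 'gripper_force': 0.0, 'gripper_width': 0.08765058148009884}
```

View pics/scene0.png

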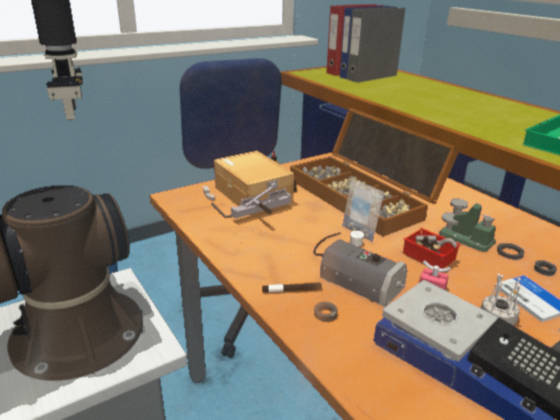

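View pics/top0.png

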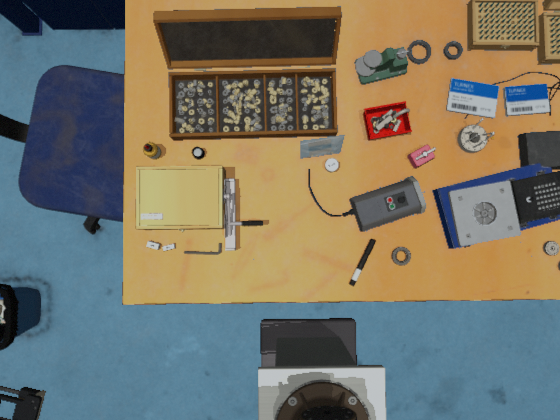

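The top view shows the case at about (180,198), the rail and stay at (232,210), and the handle pointing right at (255,222). I'll enlarge both views.

Run:
```python
import cv2,pickle,numpy as np
a=pickle.load(open("top.pkl","rb"))["image"][155:265,125:285]
b=pickle.load(open("scene.pkl","rb"))["image"][145:235,190:310]
cv2.imwrite("pics/t1.png",cv2.resize(a,None,fx=5,fy=5,interpolation=cv2.INTER_CUBIC))
cv2.imwrite("pics/s1.png",cv2.resize(b,None,fx=6,fy=6,interpolation=cv2.INTER_CUBIC))
```

```text
(no output)
```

View pics/t1.png

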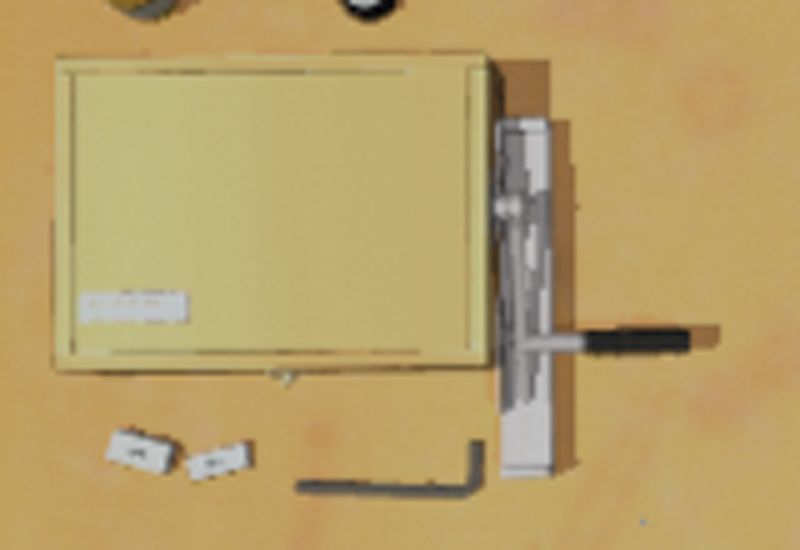

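View pics/s1.png

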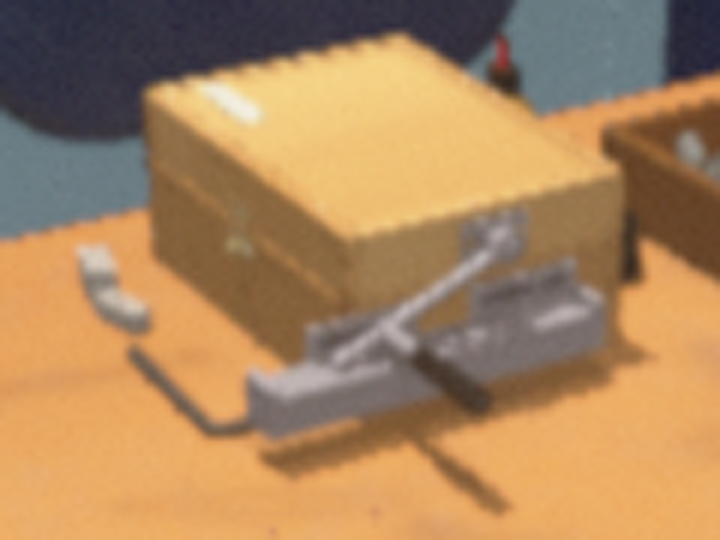

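Top crop: lid corners at (53,60), (488,55), (490,368), (53,370); rail ends at rows ~120 and ~473; handle sleeve from (585,341) to (690,340). Next I'll fit the case pose.

```bash
cat > h.py <<'E'
import pickle,numpy as np
C={n:pickle.load(open(n+".pkl","rb")) for n in("top","scene")}
def ray(n,p,z):
    c=C[n];d=c["R"].T@np.array([(p[0]-c["cx"])/c["fx"],(p[1]-c["cy"])/c["fy"],1]);o=-c["R"].T@c["t"]
    return o+d*(z-o[2])/d[2]
def proj(n,X):
    c=C[n];q=c["R"]@X+c["t"];return np.array([c["fx"]*q[0]/q[2]+c["cx"],c["fy"]*q[1]/q[2]+c["cy"]])
T=lambda u,v:((u+.5)/5-.5+125,(v+.5)/5-.5+155)
S=lambda u,v:((u+.5)/6-.5+190,(v+.5)/6-.5+145)
E
python3 - <<'E'
from h import *
from scipy.optimize import least_squares
def W(p,X):
    c,s=np.cos(p[2]),np.sin(p[2]);return np.array([p[0]+c*X[0]-s*X[1],p[1]+s*X[0]+c*X[1],X[2]])
ob=[("top",T(53,60),(.0805,.1025,.093)),("top",T(488,55),(.0805,-.1025,.093)),("top",T(490,368),(-.0805,-.1025,.093)),("top",T(53,370),(-.0805,.1025,.093)),
("scene",S(147,90),(-.0805,.1025,.093)),("scene",S(350,242),(-.0805,-.1025,.093)),("scene",S(622,165),(.0805,-.1025,.093)),("scene",S(402,35),(.0805,.1025,.093)),
("top",T(585,341),(-.064,-.145,.05)),("top",T(690,340),(-.064,-.197,.05)),("scene",S(415,340),(-.064,-.145,.05)),("scene",S(487,402),(-.064,-.197,.05))]
f=lambda p:np.concatenate([proj(n,W(p,X))-u for n,u,X in ob])
s=least_squares(f,[.65,.2,0]);print(s.x,np.degrees(s.x[2]));print(s.fun.reshape(-1,2).round(1))
p=s.x
def inv(P):
    c,s=np.cos(p[2]),np.sin(p[2]);d=P[:2]-p[:2];return np.array([c*d[0]+s*d[1],-s*d[0]+c*d[1],P[2]])
for n,u,z in[("top",T(498,120),.042),("top",T(549,120),.042),("top",T(552,473),.042),("top",T(502,473),.042),("top",T(552,466),.042),("scene",S(250,372),.042),("scene",S(268,437),.016),("scene",S(605,350),.016),("scene",S(602,300),.042),("top",T(637,341),.05)]:
    print(n,inv(ray(n,u,z)).round(4))
for X in[(-.064,-.171,.05),(.014,-.115,.036)]:print(W(p,X))
E
```

```text
[0.57540345 0.33920654 0.00883048] 0.5059489775498137
[[ 0.5 -2.7]
 [-0.5 -3.3]
 [-0.1  1.6]
 [ 0.6  2.9]
 [-2.7 -0.4]
 [-2.1 -0.9]
 [ 2.  -0.5]
 [ 1.2 -1.2]
 [ 0.1  0.2]
 [ 0.3  0. ]
 [ 0.7  1.9]
 [-0.8 -0.6]]
top [ 0.0474 -0.1026  0.042 ]
top [ 0.0469 -0.1279  0.042 ]
top [-0.1278 -0.127   0.042 ]
top [-0.1273 -0.1024  0.042 ]
top [-0.1244 -0.127   0.042 ]
scene [-0.1301 -0.1099  0.042 ]
scene [-0.1299 -0.1245  0.016 ]
scene [ 0.0453 -0.133   0.016 ]
scene [ 0.0437 -0.1316  0.042 ]
top [-0.0639 -0.1703  0.05  ]
[0.51291593 0.16764806 0.05      ]
[0.59041839 0.22433465 0.036     ]
```

```bash
cat > mv.py <<'E'
import sys,numpy as np
from scipy.spatial.transform import Rotation as Ro
from plant import r
def plan(P,yaw,N):
    s=r.get_state();p=np.array(s["tcp_pos"]);R=Ro.from_euler("xyz",s["eef_rot"],degrees=True);R1=Ro.from_euler("xyz",[180,0,yaw],degrees=True)
    w=(R.inv()*R1).as_rotvec();print("pos",p,"rot per row",w/N/.08)
    for i in range(N):
        d=R.inv().apply((np.array(P)-p)/N);print(i,(d/.15).round(3));R=R*Ro.from_rotvec(w/N)
if __name__=="__main__":
    a=[float(x) for x in sys.argv[1:]];plan(a[:3],a[3],int(a[4]))
E
cat > kin.py <<'E'
import numpy as np
from scipy.optimize import fsolve
H=np.array([78,58.]);rho=np.hypot(75,18);f0=np.pi-np.arctan2(18,75)
pin=lambda t:H+rho*np.array([np.cos(f0-t),np.sin(f0-t)])
def fromfoot(x,gap=0,z=None):
    # rod on the rail's top (gap mm above) or tip z given -> lid, rod angle, handle
    def e(v):
        t,a=v;f=pin(t)-100*np.array([np.cos(a),np.sin(a)])
        return [f[0]-x,f[1]-(z if z is not None else 36+gap+3.5*(1-np.sin(a)))]
    g=np.clip((x+90)/100,0,1.2);t,a=fsolve(e,[.9*g,.4+1*g]);f=pin(t)-100*np.array([np.cos(a),np.sin(a)])
    return t,a,f+30*np.array([np.cos(a),np.sin(a)])
def fromhandle(h,g=(.8,1.2)):
    t,a=fsolve(lambda v:pin(v[0])-70*np.array([np.cos(v[1]),np.sin(v[1])])-h,g)
    return t,a,pin(t)-100*np.array([np.cos(a),np.sin(a)])
if __name__=="__main__":
    for x in(-90,-80,-60,-40,-20,-10,-4,0,4,8,14):print(x,*[np.round(v,2) for v in fromfoot(x)],*[np.round(v,2) for v in fromfoot(x,z=25)])
E
python3 kin.py; python3 mv.py .513 .163 .13 -89.5 16
```

```text
-90 -0.01 0.38 [-62.15  49.34] -0.13 0.42 [-62.62  37.26]
-80 0.16 0.52 [-53.98  52.69] 0.05 0.58 [-54.83  41.32]
-60 0.39 0.72 [-37.4   56.93] 0.28 0.79 [-38.79  46.21]
-40 0.57 0.87 [-20.7   59.79] 0.44 0.95 [-22.6   49.44]
-20 0.72 1.01 [-3.94 61.88] 0.58 1.1 [-6.44 51.76]
-10 0.79 1.07 [ 4.46 62.72] 0.64 1.17 [ 1.58 52.67]
-4 0.83 1.1 [ 9.5  63.17] 0.67 1.22 [ 6.37 53.15]
0 0.86 1.13 [12.87 63.44] 0.69 1.25 [ 9.55 53.44]
4 0.89 1.15 [16.23 63.7 ] 0.71 1.28 [12.72 53.71]
8 0.92 1.17 [19.61 63.94] 0.73 1.31 [15.87 53.95]
14 0.96 1.21 [24.67 64.27] 0.76 1.35 [20.55 54.28]
pos [0.16808731 0.65331227 0.2257322 ] rot per row [ 8.80155623e-04 -8.50399939e-04  1.02358568e+00]
0 [0.19  0.162 0.04 ]
1 [0.203 0.146 0.04 ]
2 [0.214 0.129 0.04 ]
3 [0.224 0.111 0.04 ]
4 [0.232 0.092 0.04 ]
5 [0.239 0.073 0.04 ]
6 [0.244 0.053 0.04 ]
7 [0.248 0.033 0.04 ]
8 [0.249 0.013 0.04 ]
9 [ 0.25  -0.008  0.04 ]
10 [ 0.248 -0.028  0.04 ]
11 [ 0.245 -0.048  0.04 ]
12 [ 0.24  -0.068  0.04 ]
13 [ 0.234 -0.088  0.04 ]
14 [ 0.226 -0.107  0.04 ]
15 [ 0.216 -0.125  0.04 ]
```

Request:
play_rows(
  rows=[
    {"slide": [0.19,0.162,0],"delta_rot": [0,0,1],"fingers": 1},
    {"slide": [0.203,0.146,0],"delta_rot": [0,0,1],"fingers": 1},
    {"slide": [0.214,0.129,0],"delta_rot": [0,0,1],"fingers": 1},
    {"slide": [0.224,0.111,0],"delta_rot": [0,0,1],"fingers": 1},
    {"slide": [0.232,0.092,0],"delta_rot": [0,0,1],"fingers": 1},
    {"slide": [0.239,0.073,0],"delta_rot": [0,0,1],"fingers": 1},
    {"slide": [0.244,0.053,0],"delta_rot": [0,0,1],"fingers": 1},
    {"slide": [0.248,0.033,0],"delta_rot": [0,0,1],"fingers": 1},
  ],
)

```text
time_s: 1.1
tcp_pos: [0.3428, 0.4084, 0.2263]
eef_rot: [180.0, -0.0, -51.2]
contact_force: [-0.0, -0.6, 0.1]
gripper_width: 0.0875
gripper_force: 0.0
```

Request:
play_rows(
  rows=[
    {"slide": [0.249,0.013,0.08],"delta_rot": [0,0,1],"fingers": 1},
    {"slide": [0.25,-0.008,0.08],"delta_rot": [0,0,1],"fingers": 1},
    {"slide": [0.248,-0.028,0.08],"delta_rot": [0,0,1],"fingers": 1},
    {"slide": [0.245,-0.048,0.08],"delta_rot": [0,0,1],"fingers": 1},
    {"slide": [0.24,-0.068,0.08],"delta_rot": [0,0,1],"fingers": 1},
    {"slide": [0.234,-0.088,0.08],"delta_rot": [0,0,1],"fingers": 1},
    {"slide": [0.226,-0.107,0.08],"delta_rot": [0,0,1],"fingers": 1},
    {"slide": [0,0,0],"delta_rot": [0,0,0.3],"fingers": 1},
  ],
)

```text
time_s: 2.1
tcp_pos: [0.4978, 0.196, 0.1411]
eef_rot: [179.9, -0.1, -84.8]
contact_force: [-0.6, 0.2, 0.2]
gripper_width: 0.0876
gripper_force: 0.0
```

```bash
python3 mv.py .513 .163 .08 -89.5 3; python3 -c "
from plant import r
s=r.get_state();print(s['eef_rot'],s['joints'],s['contact_force'])"
```

```text
pos [0.49784333 0.19604225 0.14110227] rot per row [ 0.00981773 -0.00700145  0.34027097]
0 [ 0.076 -0.027  0.136]
1 [ 0.075 -0.029  0.136]
2 [ 0.075 -0.031  0.136]
[ 1.79861217e+02 -9.06603103e-02 -8.48208252e+01] [ 4.24908389e+01  1.17736778e+01 -2.36273063e+01 -1.47120522e-02
 -5.47643513e+01 -3.73032685e+01] [-0.59457324  0.15365921  0.17572385]
```

Request:
play_rows(
  rows=[
    {"slide": [0.076,-0.027,0.136],"delta_rot": [0,0,0.34],"fingers": 1},
    {"slide": [0.075,-0.029,0.136],"delta_rot": [0,0,0.34],"fingers": 1},
    {"slide": [0.075,-0.031,0.136],"delta_rot": [0,0,0.34],"fingers": 1},
    {"slide": [0,0,0],"delta_rot": [0,0,0],"fingers": 1},
  ],
)

```text
time_s: 2.6
tcp_pos: [0.512, 0.1648, 0.0802]
eef_rot: [179.8, -0.1, -89.3]
contact_force: [-0.3, 0.5, 0.1]
gripper_width: 0.0876
gripper_force: 0.0
```

```bash
python3 mv.py .513 .163 .031 -89.5 3
python3 - <<'E'
from plant import r
import cv2
a=r.capture("top")["image"][140:270,180:320];b=r.capture("scene")["image"][120:240,180:320]
f=lambda i:cv2.resize(i,(560,520),interpolation=cv2.INTER_CUBIC)
cv2.imwrite("pics/c1.png",cv2.resize(cv2.hconcat([f(a),f(b)]),(800,372)))
E
```

```text
pos [0.51197937 0.16477518 0.08016933] rot per row [ 0.01091754 -0.00716248  0.01800236]
0 [ 0.004 -0.003  0.109]
1 [ 0.004 -0.002  0.109]
2 [ 0.004 -0.002  0.109]
```

View pics/c1.png

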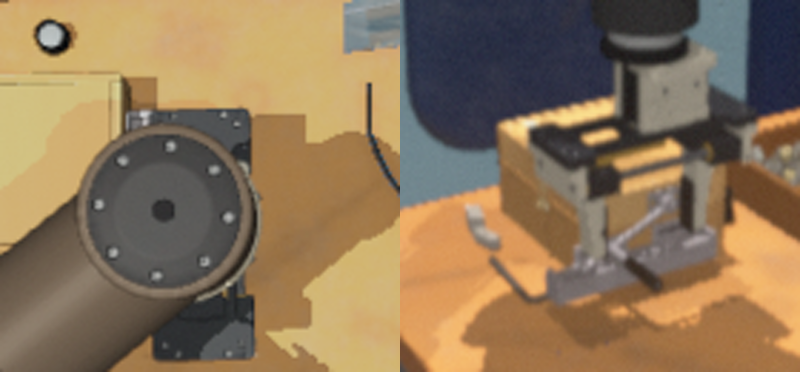

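The fingers straddle the handle (dark sleeve at (640,270) in the right half), so I'll descend and close lightly.

Request:
play_rows(
  rows=[
    {"slide": [0.004,-0.003,0.109],"delta_rot": [0,0,0.05],"fingers": 1},
    {"slide": [0.004,-0.002,0.109],"delta_rot": [0,0,0],"fingers": 1},
    {"slide": [0.004,-0.002,0.109],"delta_rot": [0,0,0],"fingers": 1},
    {"slide": [0,0,0],"delta_rot": [0,0,0],"fingers": 0},
    {"slide": [0,0,0],"delta_rot": [0,0,0],"fingers": -0.4},
    {"slide": [0,0,0],"delta_rot": [0,0,0],"fingers": -0.6},
    {"slide": [0,0,0],"delta_rot": [0,0,0],"fingers": -0.6},
  ],
  squeeze=8,
)

```text
time_s: 3.58
tcp_pos: [0.5144, 0.1639, 0.0329]
eef_rot: [-179.9, 0.0, -89.5]
contact_force: [-0.3, -0.4, 0.1]
gripper_width: 0.0531
gripper_force: 0.0
```

Request:
play_rows(
  rows=[
    {"slide": [0,0,0],"delta_rot": [0,0,0],"fingers": -0.7},
    {"slide": [0,0,0],"delta_rot": [0,0,0],"fingers": -0.8},
    {"slide": [0,0,0],"delta_rot": [0,0,0],"fingers": -1},
    {"slide": [0,0,0],"delta_rot": [0,0,0],"fingers": -1},
    {"slide": [0,0,0],"delta_rot": [0,0,0],"fingers": -1},
  ],
)

```text
time_s: 4.2
tcp_pos: [0.5133, 0.1634, 0.0321]
eef_rot: [179.9, -0.0, -89.5]
contact_force: [-3.1, 1.0, 0.8]
gripper_width: 0.0121
gripper_force: 8.0
```

Run:
```python
from kin import *
h=fromfoot(-90)[2]
for x in [-88,-82,-75,-68,-60,-52,-44,-36,-28,-20,-14,-8]:
    t,a,n=fromfoot(x,1.0 if x>-86 else .5);print(x,round(t,2),n.round(1),(-(n-h)/150).round(4));h=n
```

```text
-88 0.03 [-60.5  50.6] [-0.011  -0.0083]
-82 0.14 [-55.6  53. ] [-0.033  -0.0161]
-75 0.23 [-49.8  54.8] [-0.0386 -0.0121]
-68 0.31 [-44.   56.3] [-0.0388 -0.0101]
-60 0.4 [-37.3  57.8] [-0.0445 -0.0098]
-52 0.47 [-30.6  59.1] [-0.0446 -0.0084]
-44 0.54 [-23.9  60.2] [-0.0447 -0.0073]
-36 0.61 [-17.2  61.1] [-0.0448 -0.0065]
-28 0.67 [-10.5  62. ] [-0.0448 -0.0057]
-20 0.73 [-3.7 62.8] [-0.0449 -0.0051]
-14 0.78 [ 1.3 63.3] [-0.0337 -0.0034]
-8 0.82 [ 6.4 63.7] [-0.0338 -0.0031]
```

Request:
play_rows(
  rows=[
    {"slide": [0,-0.011,-0.009],"delta_rot": [0,0,0],"fingers": -1},
    {"slide": [0,-0.033,-0.016],"delta_rot": [0,0,0],"fingers": -1},
    {"slide": [0,-0.039,-0.012],"delta_rot": [0,0,0],"fingers": -1},
    {"slide": [0,-0.039,-0.01],"delta_rot": [0,0,0],"fingers": -1},
    {"slide": [0,-0.044,-0.01],"delta_rot": [0,0,0],"fingers": -1},
    {"slide": [0,0,0],"delta_rot": [0,0,0],"fingers": -1},
    {"slide": [0,0,0],"delta_rot": [0,0,0],"fingers": -1},
  ],
)

```text
time_s: 5.08
tcp_pos: [0.5389, 0.1636, 0.0408]
eef_rot: [180.0, -0.0, -89.5]
contact_force: [-1.9, -0.2, -1.9]
gripper_width: 0.0122
gripper_force: 8.0
```

```bash
cat > shot.py <<'E'
import sys,cv2
from plant import r
a=r.capture("scene")["image"][100:230,190:330]
cv2.imwrite(sys.argv[1],cv2.resize(a,(700,650)[:2] if 0 else (640,594),interpolation=cv2.INTER_CUBIC))
E
python3 shot.py pics/d1.png
```

```text
(no output)
```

View pics/d1.png

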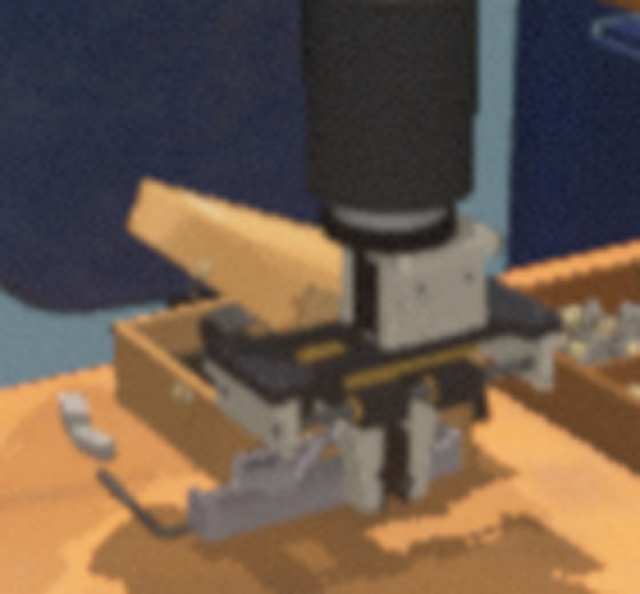

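The lid is up about 0.4 rad and the stay is held between the fingers at (385,450). I'll continue back along the rail.

Request:
play_rows(
  rows=[
    {"slide": [0,-0.045,-0.008],"delta_rot": [0,0,0],"fingers": -1},
    {"slide": [0,-0.045,-0.007],"delta_rot": [0,0,0],"fingers": -1},
    {"slide": [0,-0.045,-0.007],"delta_rot": [0,0,0],"fingers": -1},
    {"slide": [0,-0.045,-0.006],"delta_rot": [0,0,0],"fingers": -1},
    {"slide": [0,-0.045,-0.005],"delta_rot": [0,0,0],"fingers": -1},
    {"slide": [0,-0.033,-0.003],"delta_rot": [0,0,0],"fingers": -1},
    {"slide": [0,0,0],"delta_rot": [0,0,0],"fingers": -1},
    {"slide": [0,0,0],"delta_rot": [0,0,0],"fingers": -1},
  ],
)

```text
time_s: 6.12
tcp_pos: [0.5777, 0.1642, 0.0463]
eef_rot: [-180.0, 0.0, -89.5]
contact_force: [-1.2, -3.7, -1.4]
gripper_width: 0.0122
gripper_force: 8.0
```

```bash
python3 shot.py pics/d2.png
```

```text
(no output)
```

View pics/d2.png

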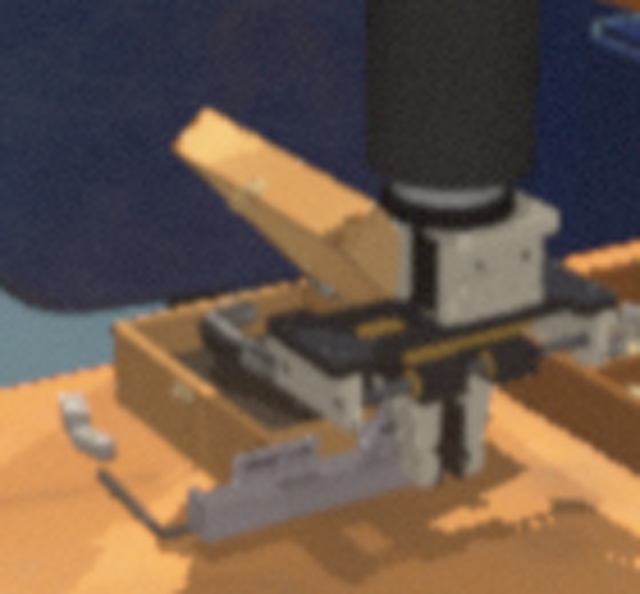

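The lid is at about 0.78 rad, with the foot roughly at case x −13, just above the rail. I'll lower it to light contact and feel.

Request:
play_rows(
  rows=[
    {"slide": [0,0,0.007],"delta_rot": [0,0,0],"fingers": -1},
    {"slide": [0,0,0],"delta_rot": [0,0,0],"fingers": -1},
    {"slide": [0,0,0],"delta_rot": [0,0,0],"fingers": -1},
  ],
)

```text
time_s: 6.55
tcp_pos: [0.5775, 0.1642, 0.0451]
eef_rot: [180.0, -0.0, -89.5]
contact_force: [-1.7, -3.3, -1.4]
gripper_width: 0.0121
gripper_force: 8.0
```

Request:
play_rows(
  rows=[
    {"slide": [0,0,0.007],"delta_rot": [0,0,0],"fingers": -1},
    {"slide": [0,0,0],"delta_rot": [0,0,0],"fingers": -1},
    {"slide": [0,0,0],"delta_rot": [0,0,0],"fingers": -1},
  ],
)

```text
time_s: 6.92
tcp_pos: [0.5776, 0.1642, 0.0441]
eef_rot: [180.0, -0.0, -89.5]
contact_force: [-2.2, -3.0, -1.4]
gripper_width: 0.0121
gripper_force: 8.0
```

Request:
play_rows(
  rows=[
    {"slide": [0,0,0.007],"delta_rot": [0,0,0],"fingers": -1},
    {"slide": [0,0,0],"delta_rot": [0,0,0],"fingers": -1},
    {"slide": [0,0,0],"delta_rot": [0,0,0],"fingers": -1},
  ],
)

```text
time_s: 7.3
tcp_pos: [0.5776, 0.1642, 0.043]
eef_rot: [180.0, 0.0, -89.5]
contact_force: [-1.8, -2.4, -1.2]
gripper_width: 0.012
gripper_force: 8.0
```

Request:
play_rows(
  rows=[
    {"slide": [0,0,0.007],"delta_rot": [0,0,0],"fingers": -1},
    {"slide": [0,0,0],"delta_rot": [0,0,0],"fingers": -1},
    {"slide": [0,0,0],"delta_rot": [0,0,0],"fingers": -1},
  ],
)

```text
time_s: 7.68
tcp_pos: [0.5777, 0.1643, 0.0422]
eef_rot: [-180.0, 0.0, -89.5]
contact_force: [-1.6, -3.6, 0.2]
gripper_width: 0.0119
gripper_force: 8.0
```

Request:
play_rows(
  rows=[
    {"slide": [0,0,0.007],"delta_rot": [0,0,0],"fingers": -1},
    {"slide": [0,0,0],"delta_rot": [0,0,0],"fingers": -1},
    {"slide": [0,0,0],"delta_rot": [0,0,0],"fingers": -1},
  ],
)

```text
time_s: 8.05
tcp_pos: [0.5778, 0.1643, 0.0416]
eef_rot: [-180.0, 0.0, -89.4]
contact_force: [-3.9, -3.2, 4.8]
gripper_width: 0.0121
gripper_force: 8.0
```

Request:
play_rows(
  rows=[
    {"slide": [0,-0.01,0],"delta_rot": [0,0,0],"fingers": -1},
    {"slide": [0,-0.01,0],"delta_rot": [0,0,0],"fingers": -1},
    {"slide": [0,0,0],"delta_rot": [0,0,0],"fingers": -1},
  ],
)

```text
time_s: 8.43
tcp_pos: [0.5803, 0.1643, 0.0416]
eef_rot: [180.0, -0.0, -89.4]
contact_force: [-5.5, -1.6, 6.4]
gripper_width: 0.0119
gripper_force: 8.0
```

Request:
play_rows(
  rows=[
    {"slide": [0,-0.01,-0.001],"delta_rot": [0,0,0],"fingers": -1},
    {"slide": [0,-0.01,-0.001],"delta_rot": [0,0,0],"fingers": -1},
    {"slide": [0,0,0],"delta_rot": [0,0,0],"fingers": -1},
  ],
)

```text
time_s: 8.8
tcp_pos: [0.5835, 0.1644, 0.0419]
eef_rot: [180.0, 0.0, -89.4]
contact_force: [-4.0, -3.1, 5.4]
gripper_width: 0.0121
gripper_force: 8.0
```

Request:
play_rows(
  rows=[
    {"slide": [0,-0.01,-0.001],"delta_rot": [0,0,0],"fingers": -1},
    {"slide": [0,-0.01,0],"delta_rot": [0,0,0],"fingers": -1},
    {"slide": [0,0,0],"delta_rot": [0,0,0],"fingers": -1},
  ],
)

```text
time_s: 9.18
tcp_pos: [0.587, 0.1644, 0.0414]
eef_rot: [-180.0, 0.0, -89.5]
contact_force: [-0.2, -3.2, -0.8]
gripper_width: 0.0123
gripper_force: 8.0
```

Request:
play_rows(
  rows=[
    {"slide": [0,-0.01,-0.001],"delta_rot": [0,0,0],"fingers": -1},
    {"slide": [0,0,0],"delta_rot": [0,0,0],"fingers": -1},
    {"slide": [0,0,0],"delta_rot": [0,0,0],"fingers": -1},
  ],
)

```text
time_s: 9.55
tcp_pos: [0.5881, 0.1643, 0.0414]
eef_rot: [180.0, -0.0, -89.5]
contact_force: [-1.6, -2.8, -1.9]
gripper_width: 0.012
gripper_force: 8.0
```

Force Z fell from +5.4 to −0.8 N at TCP x ≈ 0.587, so the foot is over the hole. I'll lower it stepwise.

Request:
play_rows(
  rows=[
    {"slide": [0,0,0.007],"delta_rot": [0,0,0],"fingers": -1},
    {"slide": [0,0.002,0.007],"delta_rot": [0,0,0],"fingers": -1},
    {"slide": [0,0,0],"delta_rot": [0,0,0],"fingers": -1},
  ],
)

```text
time_s: 9.93
tcp_pos: [0.5877, 0.1643, 0.0393]
eef_rot: [180.0, -0.0, -89.5]
contact_force: [-1.9, -1.3, -2.2]
gripper_width: 0.0119
gripper_force: 8.0
```

Request:
play_rows(
  rows=[
    {"slide": [0,0.002,0.007],"delta_rot": [0,0,0],"fingers": -1},
    {"slide": [0,0,0],"delta_rot": [0,0,0],"fingers": -1},
  ],
)

```text
time_s: 10.18
tcp_pos: [0.5875, 0.1643, 0.0384]
eef_rot: [180.0, 0.0, -89.5]
contact_force: [-1.0, -1.5, -2.0]
gripper_width: 0.0116
gripper_force: 8.0
```

Request:
play_rows(
  rows=[
    {"slide": [0,0.002,0.007],"delta_rot": [0,0,0],"fingers": -1},
    {"slide": [0,0.002,0.007],"delta_rot": [0,0,0],"fingers": -1},
    {"slide": [0,0,0],"delta_rot": [0,0,0],"fingers": -1},
  ],
)

```text
time_s: 10.55
tcp_pos: [0.5869, 0.1643, 0.0362]
eef_rot: [180.0, 0.0, -89.5]
contact_force: [-2.2, -2.0, -1.9]
gripper_width: 0.0121
gripper_force: 8.0
```

Request:
play_rows(
  rows=[
    {"slide": [0,0.002,0.007],"delta_rot": [0,0,0],"fingers": -1},
    {"slide": [0,0.002,0.007],"delta_rot": [0,0,0],"fingers": -1},
    {"slide": [0,0,0],"delta_rot": [0,0,0],"fingers": -1},
  ],
)

```text
time_s: 10.92
tcp_pos: [0.5863, 0.1643, 0.0341]
eef_rot: [180.0, 0.0, -89.5]
contact_force: [-1.9, -0.7, -2.8]
gripper_width: 0.0121
gripper_force: 8.0
```

Request:
play_rows(
  rows=[
    {"slide": [0,0.002,0.007],"delta_rot": [0,0,0],"fingers": -1},
    {"slide": [0,0.002,0.005],"delta_rot": [0,0,0],"fingers": -1},
    {"slide": [0,0,0],"delta_rot": [0,0,0],"fingers": -1},
  ],
)

```text
time_s: 11.3
tcp_pos: [0.586, 0.1644, 0.0327]
eef_rot: [-180.0, 0.0, -89.5]
contact_force: [-1.5, -0.2, 0.5]
gripper_width: 0.012
gripper_force: 8.0
```

Request:
play_rows(
  rows=[
    {"slide": [0,0,0.006],"delta_rot": [0,0,0],"fingers": -1},
    {"slide": [0,0,0],"delta_rot": [0,0,0],"fingers": -1},
    {"slide": [0,0,0],"delta_rot": [0,0,0],"fingers": -1},
  ],
)

```text
time_s: 11.68
tcp_pos: [0.586, 0.1644, 0.0322]
eef_rot: [-180.0, 0.0, -89.4]
contact_force: [-2.3, -1.4, 4.7]
gripper_width: 0.0123
gripper_force: 8.0
```

It bottoms at TCP z ≈ 0.0327, 10 mm below the rail-top contact, so the foot is home. I'll release gently and rise.

Request:
play_rows(
  rows=[
    {"slide": [0,0,-0.003],"delta_rot": [0,0,0],"fingers": -1},
    {"slide": [0,0,0],"delta_rot": [0,0,0],"fingers": -0.5},
    {"slide": [0,0,0],"delta_rot": [0,0,0],"fingers": -0.2},
    {"slide": [0,0,0],"delta_rot": [0,0,0],"fingers": 0},
    {"slide": [0,0,0],"delta_rot": [0,0,0],"fingers": 0.2},
    {"slide": [0,0,0],"delta_rot": [0,0,0],"fingers": 0.2},
  ],
  squeeze=8,
)

```text
time_s: 12.42
tcp_pos: [0.5858, 0.1643, 0.032]
eef_rot: [180.0, -0.0, -89.5]
contact_force: [0.2, 0.2, -0.3]
gripper_width: 0.0513
gripper_force: 0.0
```

Request:
play_rows(
  rows=[
    {"slide": [0.02,0,-0.1],"delta_rot": [0,0,0],"fingers": 0.2},
    {"slide": [0.02,0,-0.15],"delta_rot": [0,0,0],"fingers": 0.2},
    {"slide": [0.05,0,-0.25],"delta_rot": [0,0,0],"fingers": 0.2},
    {"slide": [0.1,0,-0.25],"delta_rot": [0,0,0],"fingers": 0.2},
    {"slide": [0.3,0,-0.25],"delta_rot": [0,0,0],"fingers": 0.2},
    {"slide": [0.3,0,0],"delta_rot": [0,0,0],"fingers": 0.2},
    {"slide": [0,0,0],"delta_rot": [0,0,0],"fingers": 0.2},
  ],
)

```text
time_s: 13.3
tcp_pos: [0.5868, 0.0433, 0.184]
eef_rot: [-179.9, 0.0, -89.6]
contact_force: [0.3, 1.4, 0.1]
gripper_width: 0.0527
gripper_force: 0.0
```

```bash
python3 shot.py pics/e1.png
```

```text
(no output)
```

View pics/e1.png

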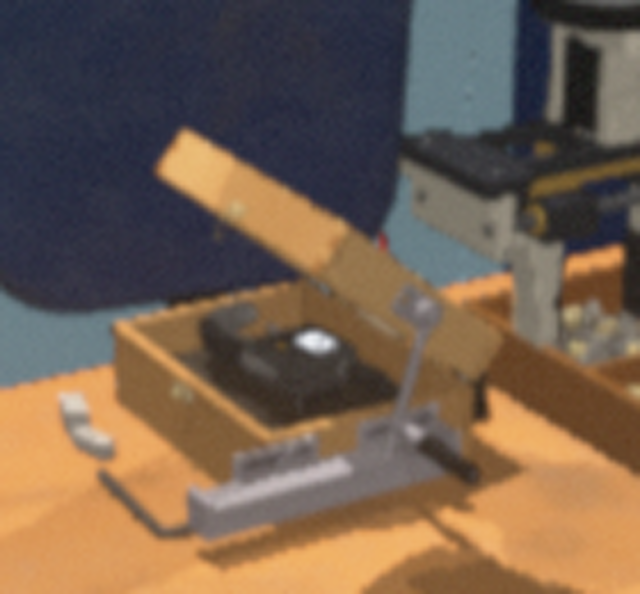

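The lid rests on the stay, whose foot is down in the rail at (395,450), and the gripper is clear at the upper right. Handing in.

```bash
python3 -c "
from plant import r
print(r.close_job())"
```

```text
the job is handed in; nothing more can be done
None
```

The lid is propped open: the stay's foot bottomed in the rail's hole about 10 mm below the rail's top, the gripper is clear, and the job was handed in at about 13 s (no verdict came back).

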